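# Switch the suction selector to the open spigot

## Robot

A 7-joint arm with a two-finger parallel gripper is mounted at the origin on a cart in front of the work surface, level with it; the furniture and walls round the work are solid. World frame = base frame: x ahead of the robot, y to its left, z up, the work surface at z = 0. Lengths are in m, angles in rad, forces in N, time in s.
With the tool pointing down it reaches from about 0.4 to 0.85 m from the base axis. Payload 10.4 kg.
Tool frame: the origin (TCP) lies between the finger pads, 19 mm behind the fingertips; this is the grasp point; z points along the fingers, y is the line along which they close (so a half turn about z gives the same grasp; the last joint's range is limited). The gripper opens to 85 mm and grips with 20 to 120 N. Pads are 22 mm wide; open, the fingers measure 114 mm over their backs; the gripper's body (76 mm by 85 mm) begins 54 mm behind the grasp point. The pads swing forward as they close: fully open they stand 13 mm farther back than shut.
Start: joints at [1.322, 0.332, -0.065, 1.46, 0.022, 1.35, -0.088], TCP at [0.14, -0.609, 0.25] pointing down, gripper open.
Joint ranges: [-2.6, 2.6], [-0.5, 2.12], [-1.47, 1.34], [0.16, 2.42], [-1.27, 4.41], [0.06, 2.06], [-2.6, 2.6]. Speed limits (rad/s): [2.22, 2.22, 2.79, 2.79, 3.14, 3.14, 3.14].

## Interface

Orientations are given as a unit quaternion [x, y, z, w].
In Python, from workcell import get_obs, camera, hand_in gives the robot as it stands. The module is installed in compiled form; this text tells all that it offers.
- The arm moves only by the tool move_arm, never from a script. Its argument "plan" is a list of rows, each an object with "delta_pos": the shift along the tool's x, y, z in parts of the range, where 1.0 means 100 cm, a list of three; "turn": the turn, a rotation vector about the tool's x, y, z in normalised numbers (1 is pi/2 rad), a list of three; "fingers": the closure, from 0 (fully open) to 1 (shut). A call has 1 to 12 rows; each row is the pose to reach, as a shift and turn from the pose commanded when the call began, along the tool's axes at that moment; what a row does not reach only later rows make up. A row lasts 1/8 s, in which the tool goes at most 62.5 mm and 10.7 degrees, less where a joint would pass 70% of its speed; a pose out of reach is approached as far as the arm can. Shift and turn numbers lie between -1 and 1, and a call with a number outside is refused. A call with a gripper value outside its range is refused whole. The fingers move at their own pace and stop on an object; "force" is the grip in N (left out, the last holds). Time passes only in rows, so rows that repeat a pose let the fingers close. It gives the time, the measured TCP pose, the force, the opening and the grip force at its end, in the units of the state.
- get_obs(): the state, without advancing time (a new reading comes with each control period).
- camera(name): name is "side" or "top" or "wrist"; returns a dict with "color" (420x560x3 uint8, red, green, blue), "range_z" (420x560 float32, m along the optical axis (not along the pixel's ray), 0 where there is no reading), "fx", "fy", "cx", "cy" (pixels), "k1" (the pictures are not rectified: a ray, as slopes to the right and down, at radius r is drawn at 1 + k1 r^2 times it, then the intrinsics apply), "R" (3x3) and "t" (3): a world point X has camera coordinates R X + t; the wrist camera has in their place "tool_from_camera" (4x4, takes a point from camera to tool coordinates, whose origin is the TCP and whose axes are the flange's). Camera axes: x right, y down, z forward; pixel columns grow to the right and rows downward; lengths in m; the calibration is good to about 2 mm. A picture is of the moment at which its call begins: read the wrist's pose just before it.
- hand_in(): hands the job in; it is judged then, once.
The state is a dict: "clock": time; "joint_pos": joint angles; "joint_velocities": joint speeds; "tau": joint torques, N m; "position": TCP position; "ee_rot": TCP orientation; "ft_force": force on the tool from outside, world axes, zero at the start; "torque": the same for the moment, N m; "grip_width": opening from 0.0 (shut) to 1.0 (fully open); "grasp_force": force on a finger pad.
Only numpy, scipy, OpenCV 4.12 (cv2) and the standard library are available. Lean on these libraries where they do the work, as an engineer would, in place of code of your own. Each camera call takes 0.05 s, during which the arm holds its last target. There are 200 camera calls.

## Task

The dust-suction selector on the table is locked on a capped spigot. Pull its knob up to unlock it, turn it to the one open spigot, feel for the notch near there and push the knob fully home so that it locks again, then let go. Never force it, and leave the loose things on the table alone.

Things in the scene. Friction and masses are not known exactly. Their poses are not given: they have to be found in the camera images.
- valve: Round aluminium suction selector valve, 196 mm across, fixed. Origin: centre of its underside, on the knob's vertical turning axis; its -x axis is where the knob's pointer looks at the start (to a capped spigot built onto the valve), +x the inlet pipe. All of it but the knob stays below 46 mm over the table. Left of the table (y over 0.2 m) a bench 0.24 m high with tools on it stands near.
- knob_grip (a point): Grip point of the black knob, on its turning axis, 81 mm over the table when home; its -x axis looks along the pointer. The knob is a 104 mm cap (top at 58 mm when home) with an upright grip bar across its middle: 14 mm thick, 50 mm long (along the pointer), top at 85 mm. Close the fingers across the 14 mm, TCP here.
- pointer_tip (a point): Tip of the small aluminium pointer nose on the rim of the cap, 60 mm from the turning axis.
- selector_lift (a joint): How far the knob is pulled up, m: 0 = home and locked, at most 0.016. It is free to turn above 0.009. A seal drags on it with about 4.5 N both ways and the knob weighs 0.26 kg: it stays at any height where it is left, and must be pushed down to go home.
- selector (a joint): Angle of the knob about the vertical, rad: 0 at the start (pointer along the valve's -x), positive counter-clockwise seen from above; friction 0.05 N m; stops at +-1.7.
- selector_tooth: Steel locking tooth under the cap, out of sight: 6 mm wide, rounded lower edge, 38 mm from the axis, under the pointer. Origin: as the valve's, raised with the knob. Home, it sits 8 mm deep in an 8 mm wide notch of a flat ring. Beside a notch it lands on the ring and the knob stops about 8 mm short of home. It bears 30 N against the ring, sideways or down; more breaks it.
- open_spigot: The open hose spigot: upright aluminium tube, 27 mm across, 30 mm high; origin at its foot, 78 mm from the turning axis, 1.2 rad left or right of the start direction. Its hidden notch is out of line with it: the knob angle at which the tooth drops in lies 0.09 to 0.22 rad to one side or the other of the spigot's direction; find it by feel (drops in within about 0.03 rad of it).
- capped_spigot: The same kind of spigot closed by a black rubber cap 31 mm across; on the other side, 1.2 rad from the start direction. Same height.
- flux_bottle: Loose brown bottle, 36 mm across, 82 mm high; bystander. Origin under its centre.
- brass_brush: Loose wooden brass brush, 170 mm long; bystander. Origin under its centre.
- pen: Loose pen, 145 mm long; bystander. Origin under its centre.
- masking_tape: Loose roll of masking tape, 98 mm across, 25 mm high; bystander. Origin under its centre.
- parts_box: Loose clear parts box, 132 mm long, 21 mm high, behind the valve; bystander. Origin under its centre.
- copper_tongs: Loose copper tongs, 207 mm long, on the left front of the table; bystander. Origin under their centre.

How it is judged:
By the outcome, as a careful person would: the job done as asked, in the order asked, and still so for the second after the job is handed in, with the robot touching nothing.
It also fails if it takes over 51 s, if anything falls off the work surface, if the arm or the gripper's body presses on something with over 40 N, if the wrist force passes 120 N, or if a joint passes its speed limit or range.

## Working session

There is one attempt and no reset: what is moved stays moved. The work goes in short steps, Python scripts to look and compute and a tool call to move; the robot and the scene stay as the last step left them, time stands still between calls to the robot, and variables do not carry over. Pictures are saved under pics/ and viewed, at most 10 in all, crops included, and the job is handed in when it is done.

Besides the shell and the picture viewer there is one more tool, called after "Emit:" by a JSON object that holds its "api" and its "payload", one argument or row to a line. move_arm: Moves the arm, as the interface text tells. Its arguments: {"type":"object","properties":{"plan":{"type":"array","items":{"type":"object","properties":{"delta_pos":{"type":"array","items":{"type":"number"}},"turn":{"type":"array","items":{"type":"number"}},"fingers":{"type":"number"}}}},"force":{"type":"number"}},"required":["plan"]}

```bash
mkdir -p pics
python3 - <<'E'
from workcell import get_obs,camera
import cv2,numpy as np
o=get_obs();print({k:np.round(v,3) for k,v in o.items()})
ims=[]
for n in("top","side"):
    c=camera(n);np.savez(n+".npz",**c);cv2.imwrite(f"pics/{n}.png",c["color"][:,:,::-1]);print(n,c["fx"],c["fy"],c["cx"],c["cy"],c["k1"],np.round(c["R"],3),c["t"])
E
```

```text
{'clock': np.float64(0.0), 'joint_pos': array([ 1.322,  0.333, -0.065,  1.461,  0.022,  1.35 , -0.088]), 'joint_velocities': array([-0.003, -0.001, -0.002, -0.002,  0.001,  0.   , -0.001]), 'tau': array([-1.0000e-03, -6.2545e+01,  4.9000e-02, -3.9161e+01,  1.6000e-02,
        1.0000e-02,  0.0000e+00]), 'position': array([ 0.14 , -0.609,  0.249]), 'ee_rot': array([ 0.994,  0.113, -0.   , -0.001]), 'ft_force': array([-0.149,  0.245,  0.104]), 'torque': array([ 0.003, -0.015,  0.013]), 'grasp_force': np.float64(0.0), 'grip_width': np.float64(1.004)}
top 387.0840077597272 387.0840077597272 274.99336772172586 210.662513843288 0.0035367483187898415 [[-0.018 -1.    -0.002]
 [-0.997  0.018 -0.073]
 [ 0.073  0.    -0.997]] [5.33834609e-04 5.53686559e-01 9.14213750e-01]
side 386.75668418273153 386.75668418273153 273.7382461405656 204.9934178471427 -0.06466382093412307 [[ 0.966 -0.257  0.005]
 [-0.13  -0.505 -0.853]
 [ 0.222  0.824 -0.521]] [-0.56482588  0.14333507  0.77059554]
```

View pics/top.png

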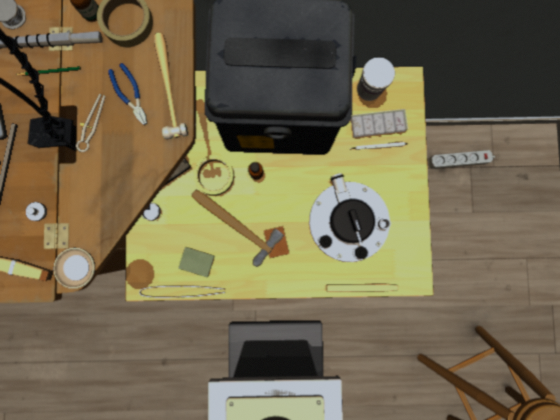

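View pics/side.png

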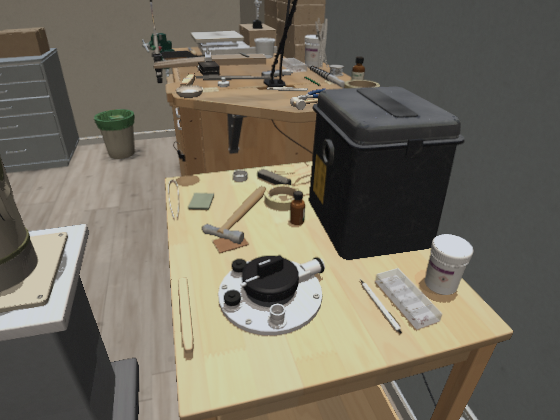

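The top view shows the valve disc at about (350,221) and the knob at (353,220). The open spigot is at (384,225), the capped ones at (325,241) and (361,253, the start one), and the inlet is at (338,185). The side view agrees, so the turn is counter-clockwise, about +1.2 rad. Next I'll measure.

```bash
cat > h.py <<'E'
import numpy as np,cv2
def load(n): return dict(np.load(n+".npz"))
def rays(c,uv):
    K=np.array([[c["fx"],0,c["cx"]],[0,c["fy"],c["cy"]],[0,0,1]],float)
    p=cv2.undistortPoints(np.array(uv,float).reshape(-1,1,2),K,np.array([float(c["k1"]),0,0,0,0])).reshape(-1,2)
    return np.c_[p,np.ones(len(p))]
def onplane(c,uv,z):
    C=-c["R"].T@c["t"];d=rays(c,uv)@c["R"]
    return C+d*((z-C[2])/d[:,2])[:,None]
def cloud(c,uv):
    uv=np.array(uv);r=c["range_z"][uv[:,1],uv[:,0]]
    return (rays(c,uv)*r[:,None]-c["t"])@c["R"]
E
python3 - <<'E'
from h import *
c=load("top")
v,u=np.mgrid[165:275,300:410];uv=np.c_[u.ravel(),v.ravel()]
P=cloud(c,uv);col=c["color"][uv[:,1],uv[:,0]].astype(int);g=col.max(1)
for lo,hi in((-.01,.005),(.005,.02),(.02,.035),(.035,.05),(.05,.065),(.065,.08),(.08,.1)):
    m=(P[:,2]>lo)&(P[:,2]<hi);print(lo,hi,m.sum(),P[m].mean(0).round(4),np.median(P[m,2]).round(4))
dark=((g<55).reshape(110,110)*255).astype(np.uint8)
n,l,s,ce=cv2.connectedComponentsWithStats(dark)
for i in range(1,n):
    if s[i,4]>40:
        q=ce[i]+[300,165];print("dark",s[i],q.round(1),[onplane(c,[q],z)[0].round(4).tolist() for z in(.04,.058)])
crop=cv2.resize(c["color"][165:275,300:410,::-1],None,fx=5,fy=5,interpolation=cv2.INTER_CUBIC)
s=load("side");c2=cv2.resize(s["color"][240:335,205:335,::-1],None,fx=5,fy=5,interpolation=cv2.INTER_CUBIC)
cv2.imwrite("pics/c1.png",crop);cv2.imwrite("pics/c2.png",c2)
E
```

```text
-0.01 0.005 6823 [ 0.5316 -0.2158 -0.0006] -0.0006
0.005 0.02 2828 [ 0.5241 -0.1852  0.0135] 0.0135
0.02 0.035 265 [ 0.562  -0.1794  0.0315] 0.0326
0.035 0.05 524 [ 0.5291 -0.1752  0.0386] 0.038
0.05 0.065 1441 [ 0.5252 -0.1882  0.057 ] 0.057
0.065 0.08 31 [ 0.5229 -0.1847  0.0728] 0.0729
0.08 0.1 137 [ 0.5257 -0.1903  0.0838] 0.084
dark [  30   35   44   43 1395] [351.6 220.2] [[0.5264, -0.1897, 0.04], [0.5256, -0.1861, 0.058]]
dark [20 71 11 11 95] [325.2 241.1] [[0.4784, -0.1261, 0.04], [0.4785, -0.1238, 0.058]]
dark [ 56  82  11  11 101] [360.8 252.2] [[0.4508, -0.2089, 0.04], [0.4515, -0.2049, 0.058]]
```

View pics/c1.png

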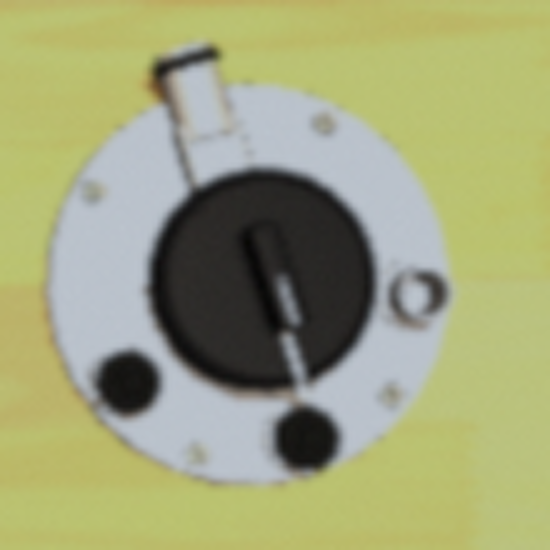

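View pics/c2.png

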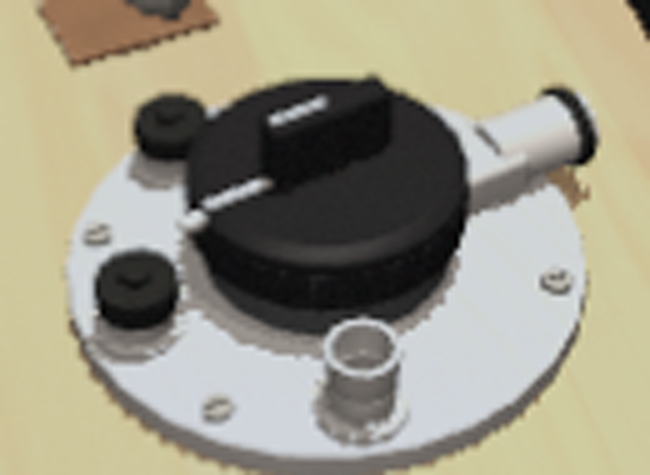

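The crops show the open tube at crop (418,295), which is px (383.6,224). The pointer runs along the bar down to (305,385), and the caps are at (128,382) and (306,438). Now I'll fit the circles and angles.

Run:
```python
from h import *
c=load("top")
v,u=np.mgrid[165:275,300:410];uv=np.c_[u.ravel(),v.ravel()]
P=cloud(c,uv);z=P[:,2]
S=lambda m:(m.reshape(110,110)*255).astype(np.uint8)
def circ(mask,h,name):
    cs,_=cv2.findContours(mask,cv2.RETR_EXTERNAL,cv2.CHAIN_APPROX_NONE);k=max(cs,key=cv2.contourArea).reshape(-1,2)+[300,165]
    q=onplane(c,k,h)[:,:2]
    for _ in range(6):
        A=np.c_[2*q,np.ones(len(q))];s=np.linalg.lstsq(A,(q**2).sum(1),rcond=None)[0];r=np.sqrt(s[2]+s[:2]@s[:2])
        e=abs(np.linalg.norm(q-s[:2],axis=1)-r);q=q[e<max(.0015,np.percentile(e,85))] if len(q)>60 else q
    print(name,s[:2].round(4),"r",r.round(4),len(q),e.max().round(4));return s[:2]
a=circ(S(z>.007),.0135,"plate"); b=circ(S((z>.05)),.057,"cap")
col=c["color"].astype(int)
ctr=(a+b)/2
for nm,q,h in(("open",[383.6,224.0],.0435),("capL",[325.2,241.1],.045),("cap0",[360.8,252.2],.045),("tip",[360.6,242],.056)):
    p=onplane(c,[q],h)[0];d=p[:2]-ctr;print(nm,p.round(4),np.linalg.norm(d).round(4),np.arctan2(d[1],d[0]).round(3))
m=z>.072;B=P[m][:,:2];mu=B.mean(0);w,V=np.linalg.eigh(np.cov((B-mu).T));print("bar",mu,V[:,1],np.arctan2(V[1,1],V[0,1]), cv2.minAreaRect((B*1000).astype(np.float32)))
# open spigot via range
m=(z>.036)&(z<.05)&(abs(P[:,0]-.523)<.03)&(P[:,1]<-.24);print("openrange",P[m].mean(0),m.sum())
# side view
s=load("side")
for nm,q,h in(("open",[205+362/5,240+345/5],.0435),("tip",[205+193/5,240+220/5],.054)):
    p=onplane(s,[q],h)[0];d=p[:2]-ctr;print("side",nm,p.round(4),np.linalg.norm(d).round(4),np.arctan2(d[1],d[0]).round(3))
```

```text
plate [ 0.5261 -0.1888] r 0.0971 176 0.0015
cap [ 0.5255 -0.1887] r 0.0516 104 0.0014
open [ 0.5159 -0.2637  0.0435] 0.0756 -1.703
capL [ 0.4784 -0.1255  0.045 ] 0.079 2.215
cap0 [ 0.4511 -0.2077  0.045 ] 0.0771 -2.893
tip [ 0.4749 -0.2057  0.056 ] 0.0536 -2.821
bar [ 0.51558262 -0.14494812] [-0.21383246  0.97687035] 1.7862928184148474 ((518.28759765625, -104.44429779052734), (48.28173828125, 193.85818481445312), 4.973607063293457)
openrange [ 0.51812641 -0.26801874  0.04126366] 48
side open [ 0.5194 -0.2674  0.0435] 0.0789 -1.652
side tip [ 0.4747 -0.205   0.054 ] 0.0537 -2.833
```

Units first: turns go in shares of pi/2 rad. So -0.035 rad is -0.0223.

Emit:
{"api": "move_arm", "payload": {
  "plan": [
    {"delta_pos":[0.02,-0.014,0],"turn":[0,0,0],"fingers":0},
    {"delta_pos":[0.065,-0.045,0],"turn":[0,0,0],"fingers":0},
    {"delta_pos":[0.11,-0.076,0],"turn":[0,0,0],"fingers":0},
    {"delta_pos":[0.155,-0.107,0],"turn":[0,0,0],"fingers":0},
    {"delta_pos":[0.2,-0.138,0],"turn":[0,0,0],"fingers":0},
    {"delta_pos":[0.245,-0.169,0],"turn":[0,0,-0.0064],"fingers":0},
    {"delta_pos":[0.29,-0.2,0],"turn":[0,0,-0.0127],"fingers":0},
    {"delta_pos":[0.335,-0.23,0],"turn":[0,0,-0.0223],"fingers":0},
    {"delta_pos":[0.38,-0.261,0],"turn":[0,0,-0.0223],"fingers":0},
    {"delta_pos":[0.425,-0.292,0.01],"turn":[0,0,-0.0223],"fingers":0},
    {"delta_pos":[0.455,-0.313,0.02],"turn":[0,0,-0.0223],"fingers":0},
    {"delta_pos":[0.47,-0.323,0.03],"turn":[0,0,-0.0223],"fingers":0}
  ]
}}

```text
clock: 1.6
position: [0.5268, -0.1867, 0.2194]
ee_rot: [0.991, 0.131, -0.0, -0.0]
ft_force: [-0.2, -0.5, -0.1]
grip_width: 0.997
grasp_force: 0.0
```

Run:
```python
from workcell import get_obs,camera
import cv2,numpy as np
from scipy.spatial.transform import Rotation as Ro
for i in range(2): # settle
    o=get_obs();c=camera("wrist")
print(o["clock"],o["position"],o["ee_rot"],o["joint_pos"].round(3),o["ft_force"])
T=c["tool_from_camera"];R=Ro.from_quat(o["ee_rot"]).as_matrix()
Rw=(R@T[:3,:3]);Cw=R@T[:3,3]+o["position"]
c["R"]=Rw.T;c["t"]=-Rw.T@Cw;np.savez("wrist.npz",**c)
cv2.imwrite("pics/w.png",c["color"][:,:,::-1])
from h import *
v,u=np.mgrid[0:420:1,0:560:1];uv=np.c_[u.ravel(),v.ravel()];P=cloud(c,uv);ok=c["range_z"].ravel()>.05
near=np.hypot(P[:,0]-.526,P[:,1]+.189)<.04
m=ok&(P[:,2]>.076)&(P[:,2]<.095)&near;B=P[m];print(m.sum(),B.mean(0),cv2.minAreaRect((B[:,:2]*1000).astype(np.float32)))
w,V=np.linalg.eigh(np.cov(B[:,:2].T));print("bar dir",V[:,1],np.arctan(V[1,1]/V[0,1]))
```

```text
1.65 [ 0.52709676 -0.18516286  0.21791167] [ 9.91225381e-01  1.32175764e-01 -5.45110165e-04 -1.23047972e-03] [ 0.673  0.246 -0.482  1.662  0.116  1.265 -1.138] [-0.88737627  2.18201018 -1.20801617]
927 [ 0.5287337  -0.18831072  0.08497231] ((526.6796264648438, -188.7174072265625), (50.44503402709961, 13.734031677246094), 15.73796558380127)
bar dir [-0.95988645 -0.28038903] 0.28419937788183736
```

View pics/w.png

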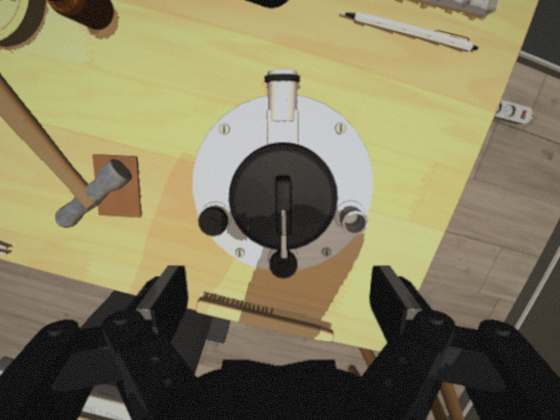

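The wrist view confirms the bar: 50x14 mm at (0.5267,-0.1887), yaw 0.275. The open tube is at right px (352,218). The gripper is aligned, so I'll descend.

To row units: -0.01 rad is -0.0064.

Emit:
{"api": "move_arm", "payload": {
  "plan": [
    {"delta_pos":[0.001,0,0.02],"turn":[0,0,-0.0064],"fingers":0},
    {"delta_pos":[0.001,0,0.045],"turn":[0,0,-0.0064],"fingers":0},
    {"delta_pos":[0.001,0,0.07],"turn":[0,0,-0.0064],"fingers":0},
    {"delta_pos":[0.001,0,0.095],"turn":[0,0,-0.0064],"fingers":0},
    {"delta_pos":[0.001,0,0.115],"turn":[0,0,-0.0064],"fingers":0},
    {"delta_pos":[0.001,0,0.13],"turn":[0,0,-0.0064],"fingers":0},
    {"delta_pos":[0.001,0,0.137],"turn":[0,0,-0.0064],"fingers":0},
    {"delta_pos":[0.001,0,0.139],"turn":[0,0,-0.0064],"fingers":0},
    {"delta_pos":[0.001,0,0.139],"turn":[0,0,-0.0064],"fingers":0},
    {"delta_pos":[0.001,0,0.139],"turn":[0,0,-0.0064],"fingers":0}
  ]
}}

```text
clock: 2.95
position: [0.527, -0.189, 0.0816]
ee_rot: [0.991, 0.135, 0.0, 0.0]
ft_force: [-0.3, 1.1, -0.9]
grip_width: 0.996
grasp_force: 0.0
```

Run:
```python
from h import *
from workcell import get_obs
o=get_obs();print(o["clock"],o["position"].round(4),o["ee_rot"].round(4),2*np.arctan2(o["ee_rot"][1],o["ee_rot"][0]),o["joint_pos"].round(3))
c=load("wrist");a=np.array([.5264,-.1887])
for q,h in(([352,217],.0435),([283,263],.045),([213,220],.045)):
    p=onplane(c,[q],h)[0];d=p[:2]-a;print(p.round(4),np.linalg.norm(d).round(4),np.arctan2(d[1],d[0]).round(3))
```

```text
2.95 [ 0.527  -0.189   0.0816] [9.908e-01 1.350e-01 4.000e-04 3.000e-04] 0.2708135066793435 [ 0.649  0.386 -0.457  1.798  0.199  1.001 -1.188]
[ 0.5247 -0.2612  0.0435] 0.0726 -1.594
[ 0.4585 -0.2079  0.045 ] 0.0706 -2.866
[ 0.4856 -0.1279  0.045 ] 0.0732 2.162
```

Emit:
{"api": "move_arm", "payload": {
  "plan": [
    {"delta_pos":[0,0,0],"turn":[0,0,0],"fingers":0.5},
    {"delta_pos":[0,0,0],"turn":[0,0,0],"fingers":0.7},
    {"delta_pos":[0,0,0],"turn":[0,0,0],"fingers":0.8},
    {"delta_pos":[0,0,0],"turn":[0,0,0],"fingers":1},
    {"delta_pos":[0,0,0],"turn":[0,0,0],"fingers":1},
    {"delta_pos":[0,0,0],"turn":[0,0,0],"fingers":1},
    {"delta_pos":[0,0,0],"turn":[0,0,0],"fingers":1},
    {"delta_pos":[0,0,0],"turn":[0,0,0],"fingers":1}
  ],
  "force": 50
}}

```text
clock: 3.95
position: [0.5267, -0.189, 0.081]
ee_rot: [0.991, 0.135, 0.0, 0.0]
ft_force: [1.8, -1.2, 0.1]
grip_width: 0.151
grasp_force: 52.4
```

Emit:
{"api": "move_arm", "payload": {
  "plan": [
    {"delta_pos":[0,0,-0.002],"turn":[0,0,0],"fingers":1},
    {"delta_pos":[0,0,-0.004],"turn":[0,0,0],"fingers":1},
    {"delta_pos":[0,0,-0.006],"turn":[0,0,0],"fingers":1},
    {"delta_pos":[0,0,-0.008],"turn":[0,0,0],"fingers":1},
    {"delta_pos":[0,0,-0.01],"turn":[0,0,0],"fingers":1},
    {"delta_pos":[0,0,-0.012],"turn":[0,0,0],"fingers":1},
    {"delta_pos":[0,0,-0.013],"turn":[0,0,0],"fingers":1},
    {"delta_pos":[0,0,-0.013],"turn":[0,0,0],"fingers":1}
  ]
}}

```text
clock: 4.95
position: [0.5267, -0.1889, 0.0942]
ee_rot: [0.991, 0.135, -0.0, 0.0]
ft_force: [0.2, -2.4, -4.5]
grip_width: 0.153
grasp_force: 51.8
```

Run:
```python
from workcell import get_obs
o=get_obs();print({k:o[k].round(4) for k in("position","ft_force","torque","joint_pos")})
```

```text
{'position': array([ 0.5267, -0.1889,  0.0942]), 'ft_force': array([ 0.1883, -2.3716, -4.5331]), 'torque': array([-0.5859, -0.2951, -0.0257]), 'joint_pos': array([ 0.6526,  0.3701, -0.4612,  1.7894,  0.1896,  1.0258, -1.1805])}
```

To row units: -0.98 rad is -0.6239.

Emit:
{"api": "move_arm", "payload": {
  "plan": [
    {"delta_pos":[0,0,0],"turn":[0,0,-0.0318],"fingers":1},
    {"delta_pos":[0,0,0],"turn":[0,0,-0.0955],"fingers":1},
    {"delta_pos":[0,0,0],"turn":[0,0,-0.1655],"fingers":1},
    {"delta_pos":[0,0,0],"turn":[0,0,-0.2355],"fingers":1},
    {"delta_pos":[0,0,0],"turn":[0,0,-0.3056],"fingers":1},
    {"delta_pos":[0,0,0],"turn":[0,0,-0.3756],"fingers":1},
    {"delta_pos":[0,0,0],"turn":[0,0,-0.4456],"fingers":1},
    {"delta_pos":[0,0,0],"turn":[0,0,-0.5157],"fingers":1},
    {"delta_pos":[0,0,0],"turn":[0,0,-0.5793],"fingers":1},
    {"delta_pos":[0,0,0],"turn":[0,0,-0.6239],"fingers":1},
    {"delta_pos":[0,0,0],"turn":[0,0,-0.6366],"fingers":1},
    {"delta_pos":[0,0,0],"turn":[0,0,-0.6366],"fingers":1}
  ]
}}

```text
clock: 6.45
position: [0.5266, -0.1889, 0.0942]
ee_rot: [0.805, 0.593, -0.0, 0.0]
ft_force: [-1.2, -2.6, -2.1]
grip_width: 0.152
grasp_force: 52.2
```

```bash
cat > s.py <<'E'
from workcell import get_obs
import numpy as np
o=get_obs();q=o["ee_rot"];print({k:o[k].round(4) for k in("clock","position","ft_force","torque","joint_pos")},"knob",2*np.arctan2(q[1],q[0])-.2705)
E
python3 s.py
```

```text
Traceback (most recent call last):
  File "s.py", line 3, in <module>
    o=get_obs();q=o["ee_rot"];print({k:o[k].round(4) for k in("clock","position","ft_force","torque","joint_pos")},"knob",2*np.arctan2(q[1],q[0])-.2705)
                                       ^^^^^^^^^^
AttributeError: 'float' object has no attribute 'round'
```

Emit:
{"api": "move_arm", "payload": {
  "plan": [
    {"delta_pos":[0,0,0.002],"turn":[0,0,0],"fingers":1},
    {"delta_pos":[0,0,0.004],"turn":[0,0,0],"fingers":1},
    {"delta_pos":[0,0,0.005],"turn":[0,0,0],"fingers":1},
    {"delta_pos":[0,0,0.006],"turn":[0,0,0],"fingers":1},
    {"delta_pos":[0,0,0.006],"turn":[0,0,0],"fingers":1},
    {"delta_pos":[0,0,0.006],"turn":[0,0,0],"fingers":1}
  ]
}}

```text
clock: 7.2
position: [0.5269, -0.1888, 0.0887]
ee_rot: [0.805, 0.594, 0.0, 0.0]
ft_force: [-3.2, -0.4, 7.6]
grip_width: 0.148
grasp_force: 53.6
```

```bash
sed -i 's/o\[k\].round(4)/np.round(o[k],4)/' s.py; python3 s.py
```

```text
{'clock': np.float64(7.2), 'position': array([ 0.5269, -0.1888,  0.0887]), 'ft_force': array([-3.1599, -0.3763,  7.6273]), 'torque': array([-0.3012,  0.9415, -0.0347]), 'joint_pos': array([ 0.787 ,  0.411 , -0.6273,  1.7863,  0.2769,  1.033 , -0.2441])} knob 1.0003288868650513
```

To row units: -0.04 rad is -0.0255.

Emit:
{"api": "move_arm", "payload": {
  "plan": [
    {"delta_pos":[0,0,0],"turn":[0,0,-0.0064],"fingers":1},
    {"delta_pos":[0,0,0],"turn":[0,0,-0.0127],"fingers":1},
    {"delta_pos":[0,0,0],"turn":[0,0,-0.0191],"fingers":1},
    {"delta_pos":[0,0,0.0005],"turn":[0,0,-0.0255],"fingers":1},
    {"delta_pos":[0,0,0.0005],"turn":[0,0,-0.0255],"fingers":1}
  ]
}}

```text
clock: 7.82
position: [0.5269, -0.1886, 0.0885]
ee_rot: [0.793, 0.609, -0.0, 0.0]
ft_force: [-5.4, 1.1, 12.8]
grip_width: 0.154
grasp_force: 54.3
```

```bash
python3 s.py
```

```text
{'clock': np.float64(7.825), 'position': array([ 0.5269, -0.1886,  0.0885]), 'ft_force': array([-5.4318,  1.1411, 12.7843]), 'torque': array([-0.1075,  1.4579, -0.2014]), 'joint_pos': array([ 0.7925,  0.4129, -0.6345,  1.7861,  0.2808,  1.0338, -0.2073])} knob 1.0401005497080535
```

To row units: -0.04 rad is -0.0255.

Emit:
{"api": "move_arm", "payload": {
  "plan": [
    {"delta_pos":[0,0,-0.0002],"turn":[0,0,-0.0064],"fingers":1},
    {"delta_pos":[0,0,-0.0002],"turn":[0,0,-0.0127],"fingers":1},
    {"delta_pos":[0,0,-0.0002],"turn":[0,0,-0.0191],"fingers":1},
    {"delta_pos":[0,0,-0.0002],"turn":[0,0,-0.0255],"fingers":1},
    {"delta_pos":[0,0,-0.0002],"turn":[0,0,-0.0255],"fingers":1}
  ]
}}

```text
clock: 8.45
position: [0.5268, -0.1886, 0.0885]
ee_rot: [0.78, 0.625, -0.0, 0.0]
ft_force: [-4.2, -0.3, 10.2]
grip_width: 0.151
grasp_force: 54.0
```

```bash
python3 s.py
```

```text
{'clock': np.float64(8.45), 'position': array([ 0.5268, -0.1886,  0.0885]), 'ft_force': array([-4.2032, -0.2803, 10.1584]), 'torque': array([-0.1314,  1.258 , -0.1655]), 'joint_pos': array([ 0.7982,  0.4146, -0.6416,  1.7858,  0.2845,  1.0348, -0.1698])} knob 1.0802204021316508
```

To row units: -0.04 rad is -0.0255.

Emit:
{"api": "move_arm", "payload": {
  "plan": [
    {"delta_pos":[0,0,0],"turn":[0,0,-0.0064],"fingers":1},
    {"delta_pos":[0,0,0],"turn":[0,0,-0.0127],"fingers":1},
    {"delta_pos":[0,0,0],"turn":[0,0,-0.0191],"fingers":1},
    {"delta_pos":[0,0,0],"turn":[0,0,-0.0255],"fingers":1},
    {"delta_pos":[0,0,0],"turn":[0,0,-0.0255],"fingers":1}
  ]
}}

```text
clock: 9.07
position: [0.5268, -0.1886, 0.0885]
ee_rot: [0.768, 0.641, -0.0, 0.0]
ft_force: [-4.6, 0.8, 11.2]
grip_width: 0.149
grasp_force: 54.0
```

```bash
python3 s.py
```

```text
{'clock': np.float64(9.075), 'position': array([ 0.5268, -0.1886,  0.0885]), 'ft_force': array([-4.5735,  0.7554, 11.2058]), 'torque': array([-0.176 ,  1.2781, -0.1686]), 'joint_pos': array([ 0.8039,  0.4163, -0.6487,  1.7856,  0.2883,  1.0358, -0.1325])} knob 1.120233156919133
```

To row units: -0.18 rad is -0.1146.

Emit:
{"api": "move_arm", "payload": {
  "plan": [
    {"delta_pos":[0,0,-0.002],"turn":[0,0,0],"fingers":1},
    {"delta_pos":[0,0,-0.004],"turn":[0,0,0],"fingers":1},
    {"delta_pos":[0,0,-0.004],"turn":[0,0,-0.0318],"fingers":1},
    {"delta_pos":[0,0,-0.004],"turn":[0,0,-0.0637],"fingers":1},
    {"delta_pos":[0,0,-0.004],"turn":[0,0,-0.0955],"fingers":1},
    {"delta_pos":[0,0,-0.004],"turn":[0,0,-0.1146],"fingers":1},
    {"delta_pos":[0,0,-0.003],"turn":[0,0,-0.1146],"fingers":1},
    {"delta_pos":[0,0,-0.0015],"turn":[0,0,-0.1146],"fingers":1},
    {"delta_pos":[0,0,-0.0005],"turn":[0,0,-0.1146],"fingers":1},
    {"delta_pos":[0,0,0],"turn":[0,0,-0.1146],"fingers":1},
    {"delta_pos":[0,0,0],"turn":[0,0,-0.1146],"fingers":1}
  ]
}}

```text
clock: 10.45
position: [0.5267, -0.1889, 0.0877]
ee_rot: [0.707, 0.707, -0.0, 0.0]
ft_force: [-1.7, -1.3, 1.7]
grip_width: 0.158
grasp_force: 52.7
```

```bash
python3 s.py
```

```text
{'clock': np.float64(10.45), 'position': array([ 0.5267, -0.1889,  0.0877]), 'ft_force': array([-1.7158, -1.2833,  1.6968]), 'torque': array([-0.4019,  0.4386,  0.0821]), 'joint_pos': array([ 0.8291,  0.4256, -0.68  ,  1.7849,  0.3061,  1.0387,  0.0353])} knob 1.3002561170922338
```

The force vanished and z is below ring level, so the tooth seems to be dropping in at 1.30 rad. I'll lower it gently.

Emit:
{"api": "move_arm", "payload": {
  "plan": [
    {"delta_pos":[0,0,0.0005],"turn":[0,0,0],"fingers":1},
    {"delta_pos":[0,0,0.001],"turn":[0,0,0],"fingers":1},
    {"delta_pos":[0,0,0.0015],"turn":[0,0,0],"fingers":1},
    {"delta_pos":[0,0,0.0015],"turn":[0,0,0],"fingers":1}
  ]
}}

```text
clock: 10.95
position: [0.5267, -0.1889, 0.0861]
ee_rot: [0.707, 0.707, 0.0, 0.0]
ft_force: [-1.7, -1.8, 1.3]
grip_width: 0.151
grasp_force: 52.6
```

```bash
python3 s.py
```

```text
{'clock': np.float64(10.95), 'position': array([ 0.5267, -0.1889,  0.0861]), 'ft_force': array([-1.656 , -1.8112,  1.2618]), 'torque': array([-0.4733,  0.4336,  0.0722]), 'joint_pos': array([ 0.8284,  0.4276, -0.6792,  1.7861,  0.3077,  1.036 ,  0.0342])} knob 1.3002429449741804
```

Emit:
{"api": "move_arm", "payload": {
  "plan": [
    {"delta_pos":[0,0,0.001],"turn":[0,0,0],"fingers":1},
    {"delta_pos":[0,0,0.002],"turn":[0,0,0],"fingers":1},
    {"delta_pos":[0,0,0.003],"turn":[0,0,0],"fingers":1},
    {"delta_pos":[0,0,0.004],"turn":[0,0,0],"fingers":1},
    {"delta_pos":[0,0,0.0048],"turn":[0,0,0],"fingers":1},
    {"delta_pos":[0,0,0.0052],"turn":[0,0,0],"fingers":1},
    {"delta_pos":[0,0,0.0052],"turn":[0,0,0],"fingers":1}
  ]
}}

```text
clock: 11.82
position: [0.5267, -0.1889, 0.081]
ee_rot: [0.707, 0.707, -0.0, 0.0]
ft_force: [-3.2, -1.5, 2.7]
grip_width: 0.152
grasp_force: 52.8
```

```bash
python3 s.py
```

```text
{'clock': np.float64(11.825), 'position': array([ 0.5267, -0.1889,  0.081 ]), 'ft_force': array([-3.2282, -1.5309,  2.6643]), 'torque': array([-0.486 ,  0.5264, -0.0199]), 'joint_pos': array([ 0.8257,  0.4343, -0.6765,  1.7898,  0.313 ,  1.027 ,  0.0304])} knob 1.3003856820634103
```

Emit:
{"api": "move_arm", "payload": {
  "plan": [
    {"delta_pos":[0,0,0.0004],"turn":[0,0,0],"fingers":1},
    {"delta_pos":[0,0,0.0008],"turn":[0,0,0],"fingers":1},
    {"delta_pos":[0,0,0.0008],"turn":[0,0,0],"fingers":1},
    {"delta_pos":[0,0,0.0008],"turn":[0,0,0],"fingers":1}
  ]
}}

```text
clock: 12.32
position: [0.5268, -0.1888, 0.0808]
ee_rot: [0.707, 0.707, -0.0, 0.0]
ft_force: [-4.9, -0.1, 9.0]
grip_width: 0.154
grasp_force: 53.7
```

The force rises at z 0.081, so the knob has hit its home stop. Next I'll unload, open, and rise.

Emit:
{"api": "move_arm", "payload": {
  "plan": [
    {"delta_pos":[0,0,-0.0006],"turn":[0,0,0],"fingers":1},
    {"delta_pos":[0,0,-0.0006],"turn":[0,0,0],"fingers":0.6},
    {"delta_pos":[0,0,-0.0006],"turn":[0,0,0],"fingers":0.4},
    {"delta_pos":[0,0,-0.0006],"turn":[0,0,0],"fingers":0.3},
    {"delta_pos":[0,0,-0.0006],"turn":[0,0,0],"fingers":0.3},
    {"delta_pos":[0,0,-0.0006],"turn":[0,0,0],"fingers":0.3},
    {"delta_pos":[0,0,-0.0006],"turn":[0,0,0],"fingers":0.3}
  ]
}}

```text
clock: 13.2
position: [0.5267, -0.1889, 0.0808]
ee_rot: [0.707, 0.707, 0.0, 0.0]
ft_force: [-0.4, -0.8, 0.2]
grip_width: 0.701
grasp_force: 0.0
```

Emit:
{"api": "move_arm", "payload": {
  "plan": [
    {"delta_pos":[0,0,-0.01],"turn":[0,0,0],"fingers":0.3},
    {"delta_pos":[0,0,-0.03],"turn":[0,0,0],"fingers":0.3},
    {"delta_pos":[0,0,-0.05],"turn":[0,0,0],"fingers":0.3},
    {"delta_pos":[0,0,-0.08],"turn":[0,0,0],"fingers":0.3},
    {"delta_pos":[0,0,-0.11],"turn":[0,0,0],"fingers":0.3},
    {"delta_pos":[0,0,-0.14],"turn":[0,0,0],"fingers":0.3},
    {"delta_pos":[0,0,-0.15],"turn":[0,0,0],"fingers":0.3},
    {"delta_pos":[0,0,-0.15],"turn":[0,0,0],"fingers":0.3},
    {"delta_pos":[0,0,-0.15],"turn":[0,0,0],"fingers":0.3}
  ]
}}

```text
clock: 14.32
position: [0.5261, -0.1888, 0.2298]
ee_rot: [0.707, 0.707, -0.0, -0.001]
ft_force: [0.4, -0.4, -1.0]
grip_width: 0.703
grasp_force: 0.0
```

Run:
```python
from workcell import get_obs,camera
from h import *
from scipy.spatial.transform import Rotation as Ro
o=get_obs();c=camera("wrist");T=c["tool_from_camera"];R=Ro.from_quat(o["ee_rot"]).as_matrix()
Rw=R@T[:3,:3];c["R"]=Rw.T;c["t"]=-Rw.T@(R@T[:3,3]+o["position"])
v,u=np.mgrid[0:420,0:560];P=cloud(c,np.c_[u.ravel(),v.ravel()]);ok=c["range_z"].ravel()>.05
d=np.hypot(P[:,0]-.5265,P[:,1]+.1888)
m=ok&(P[:,2]>.076)&(P[:,2]<.11)&(d<.04);B=P[m];r=cv2.minAreaRect((B[:,:2]*1000).astype(np.float32))
k=ok&(d>.02)&(d<.045)&(P[:,2]>.04)&(P[:,2]<.075)
print(o["clock"],o["position"],r,"bar top",np.median(B[:,2]),"cap top",np.median(P[k,2]))
cv2.imwrite("pics/w2.png",c["color"][:,:,::-1])
```

```text
14.325 [ 0.52613992 -0.18881783  0.22981077] ((527.16943359375, -188.63153076171875), (49.980037689208984, 13.18025016784668), 89.69147491455078) bar top 0.08496729535740513 cap top 0.05822167625799142
```

View pics/w2.png

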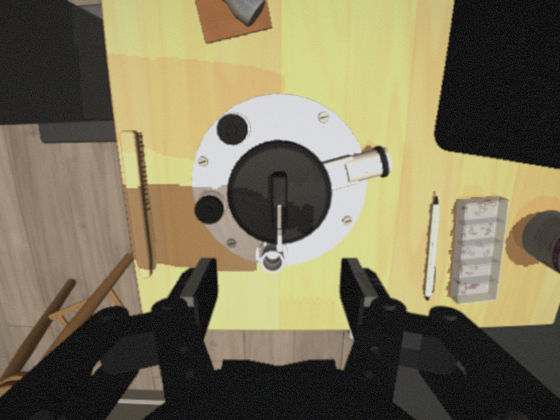

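The pointer now looks at the open spigot (px 272,260), slightly to one side of it. The bar top is at 85 mm and the cap at 58 mm, so the knob is home, and the gripper is clear of it.

```bash
python3 -c "
from workcell import hand_in;print(hand_in())"
```

```text
the job is handed in; nothing more can be done
None
```

The selector is locked home at the open spigot: the knob is at about 1.30 rad with its cap top at 58 mm. The gripper is clear, the loose things were not touched, and the job was handed in at about 14 s.

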